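# Slide the middle tin out of the pack and bring it to the chopping board

## Task

Take the middle one of the three flat tins packed against the white carton on the wooden stand: there is no room to grip it, so rest closed fingertips on its rubber lid and slide it straight out and down the stand's sloping front flap until all of it is in front of the other two, keeping light contact as it descends. The lid dents, so press it with less than 10 N, and do not shift the other tins or the carton. Then pick the tin up, lay it gently in the middle of the chopping board, lid up, and let go, disturbing nothing else.

Things in the scene. Friction and masses are not known exactly. Their poses are not given: they have to be found in the camera images.
- flat_tin_center (a point): The middle tin, to be fetched: plain metal, oblong, 100 long, 60 wide, 26 mm high, 0.15 to 0.3 kg. Its flat, springy lid panel of grippy grey rubber, 92 x 52 mm, is the top; it stands 1 mm above the metal rim round it. Point: its centre, 13 mm above its underside (13 below the lid); own y along its length, z up. At the start it lies along the stand's x, its sides touching the other tins, its back the carton.
- tin_lid (a joint): How far the lid panel of the middle tin is pressed in, m: 0 at rest; it springs, 6 N per mm, and is dented beyond 0.00167 (10 N).
- left_tin_center (a point): Neighbour tin on the left (tray's +y side) of the middle tin, same size, loose; centre, half-way up.
- right_tin_center (a point): Neighbour tin on the right (tray's -y side) of the middle tin, same size, loose; centre, half-way up.
- carton_center (a point): White card box 150 x 75 x 58 mm high, loose, across the back ends of the three tins; centre, half-way up (29 mm above its underside).
- tray: Fixed wooden stand, 230 mm wide (y). Origin on the worktop. Its level floor, 27 mm high, runs from x -20 to +170 mm, with 10 mm rails 39 mm high at the back (+x) and sides; tin centres start at x +32, their front ends at -18 mm. From x -20 to -150 mm a flap slopes down towards the robot (-x), stiff, slippery and without rails, by anything from 1 to 9 degrees: its angle differs each time and is not measured.
- board_top (a point): Fixed wooden chopping board, 200 mm (its x) by 300 mm (its y), 22 mm thick, flat on the worktop; the point is the middle of its top face. Behind it a wall cabinet hangs over the worktop (left of y 0.05 m, beyond x about 0.57 m, from 0.5 m up): keep the arm clear of it.
- mug: Striped mug, 92 mm wide and 95 mm high, loose, on the worktop behind the board: leave it alone. Origin: centre of its underside.
- lemon: Lemon, 71 x 53 x 51 mm, loose, on the worktop left of the board: leave it alone. Origin: underside.
- peeler: Peeler with a dark handle, 170 x 25 x 18 mm, loose, on the worktop right of the tray: leave it alone. Origin: underside.
Not all that is in view belongs to the job. What is shaped like the part that bears flat_tin_center but green is not meant.

How it is judged:
By the outcome, as a careful person would: the job done as asked, in the order asked, and still so for the second after the job is handed in, with the robot touching nothing.
It also fails if it takes over 64 s, if anything falls off the work surface, if the arm or the gripper's body presses on something with over 40 N, if the wrist force passes 120 N, or if a joint passes its speed limit or range.

## Robot

A 6-joint arm with a two-finger parallel gripper is mounted at the origin on a cart in front of the work surface, level with it; the furniture and walls round the work are solid. World frame = base frame: x ahead of the robot, y to its left, z up, the work surface at z = 0. Lengths are in mm, angles in rad, forces in N, time in s.
With the tool pointing down it reaches from about 400 to 925 mm from the base axis. Payload 12.5 kg.
Tool frame: the origin (TCP) lies on the mounting face of the last link; the fingertips stand 190 mm ahead of it and the grasp point (between the pads) lies 171 mm ahead of it (env.tcp_to_tips is the distance from the TCP to the fingertips, in mm); x points along the fingers, y is the direction in which the jaws open and shut, and the axes are right-handed (so a half turn about x gives the same grasp; the last joint's range is limited). The gripper opens to 95 mm and grips with 3 to 60 N. Pads are 20 mm wide; open, the fingers measure 119 mm over their backs; the gripper's body (75 mm by 180 mm) begins 59 mm behind the grasp point.
Start: joints at [-1.255, 0.491, 1.559, -0, 1.092, -0.106], TCP at [255.896, -570.212, 404.761] pointing down, gripper open.
Joint ranges: [-3.1, 3.1], [-0.84, 2.19], [0.05, 2.79], [-1.13, 4.28], [0.06, 2.93], [-2.69, 2.69]. Speed limits (rad/s): [2.22, 2.22, 2.79, 3.14, 3.14, 3.14].

## Interface

Orientations are given as [roll, pitch, yaw] about the fixed x, y, z axes, in that order (R = Rz(yaw) Ry(pitch) Rx(roll)).
In Python, from cell import monitor, cams, job, env gives the robot as it stands. The module is installed in compiled form; this text tells all that it offers.
- The arm moves only by the tool apply_moves, never from a script. Its argument "series" is a list of rows, each a list of 3 entries, a list of its own where there are three numbers: the closure, from -1 (fully open) to 1 (shut), so that 0 is half open, then the shift along the tool's x, y, z in cm, then the turn about the tool's x in rad. A call has 1 to 20 rows; each row is the pose to reach, as a shift and turn from the pose commanded when the call began, along the tool's axes at that moment; what a row does not reach only later rows make up. A row lasts 1/8 s, in which the tool goes at most 62.5 mm and 10.7 degrees, less where a joint would pass 70% of its speed; a pose out of reach is approached as far as the arm can. A call with a gripper value outside its range is refused whole. The fingers move at their own pace and stop on an object; the grip force is fixed at half the most. Time passes only in rows, so rows that repeat a pose let the fingers close. It gives the time, the measured TCP pose, the force and the opening at its end, in the units of the state.
- monitor.state(): the state, without advancing time (a new reading comes with each control period).
- cams.read_camera(name): name is "scene" or "top" or "wrist"; returns a dict with "image" (480x640x3 uint8, red, green, blue), "fx", "fy", "cx", "cy" (pixels), "position" and "orientation" of the camera in the world. Camera axes: x right, y down, z forward; pixel columns grow to the right and rows downward; lengths in mm; the calibration is good to about 2 mm. A picture is of the moment at which its call begins. There is no depth.
- job.job_done(): hands the job in, once; it reports no verdict.
The state is a dict: "t": time; "joints": joint angles; "qvel": joint speeds; "tau": joint torques, N m; "eef_pos": TCP position; "tcp_rot": TCP orientation; "ft_force": force on the tool from outside, world axes, zero at the start; "moment": the same for the moment, N m; "opening": opening from 0.0 (shut) to 1.0 (fully open).
Only numpy, scipy, OpenCV 4.12 (cv2) and the standard library are available. Lean on these libraries where they do the work, as an engineer would, in place of code of your own. Each camera call takes 0.05 s, during which the arm holds its last target. There are 200 camera calls.

## Working session

There is one attempt and no reset: what is moved stays moved. The work goes in short steps, Python scripts to look and compute and a tool call to move; the robot and the scene stay as the last step left them, time stands still between calls to the robot, and variables do not carry over. Pictures are saved under pics/ and viewed, about 8 in all and at most 12, crops included, and the job is handed in when it is done.

Besides the shell and the picture viewer there is one more tool, called after "Call:" as name(argument=value, ...), one argument or row to a line, values as JSON. apply_moves: Moves the arm, as the interface text tells. Its arguments: {"type":"object","properties":{"series":{"type":"array"}},"required":["series"]}

```bash
mkdir -p pics; cat > h.py <<'E'
import numpy as np, cv2
from scipy.spatial.transform import Rotation as R
from cell import monitor, cams, job, env
def cam(n):
    c=cams.read_camera(n); return c
def rot(c):
    o=np.array(c["orientation"],float)
    return o if o.shape==(3,3) else R.from_euler('xyz',o).as_matrix()
def ray(c,u,v):
    d=rot(c)@np.array([(u-c["cx"])/c["fx"],(v-c["cy"])/c["fy"],1.]); return np.array(c["position"],float),d
def onz(c,u,v,z):
    p,d=ray(c,u,v); return p+d*(z-p[2])/d[2]
def proj(c,P):
    q=rot(c).T@(np.array(P,float)-np.array(c["position"])); return c["fx"]*q[0]/q[2]+c["cx"],c["fy"]*q[1]/q[2]+c["cy"]
def two(c1,p1,c2,p2):
    a,d=ray(c1,*p1); b,e=ray(c2,*p2); d/=np.linalg.norm(d); e/=np.linalg.norm(e)
    s=np.linalg.lstsq(np.c_[d,-e],b-a,rcond=None)[0]; x,y=a+d*s[0],b+e*s[1]; return (x+y)/2,np.linalg.norm(x-y)
def save(c,n): cv2.imwrite(f"pics/{n}.png",c["image"][:,:,::-1])
E
python3 - <<'E'
from h import *
import pickle
print(monitor.state(), env.tcp_to_tips)
D={}
for n in ["scene","top","wrist"]:
    c=cam(n); D[n]=c; print(n,[c[k] for k in("fx","fy","cx","cy","position","orientation")]); save(c,n+"0")
pickle.dump(D,open("c0.pkl","wb"))
E
```

```text
{'t': 0.0, 'joints': array([-1.25460034e+00,  4.91562342e-01,  1.55947468e+00,  4.87074207e-05,
        1.09170376e+00, -1.05588212e-01]), 'qvel': array([-0.00065512, -0.00172407,  0.00026754, -0.00123629, -0.00048615,
       -0.00098261]), 'tau': array([-1.55946823e-04, -6.12650084e+01, -2.58183521e+01,  6.92353863e-02,
        4.81873623e-02, -1.11939901e-04]), 'eef_pos': array([ 255.88622711, -570.17283516,  404.15120912]), 'tcp_rot': array([-1.71399118,  1.56964738,  1.8493632 ]), 'ft_force': array([-0.13837346, -0.02591164,  0.29234491]), 'moment': array([0.00426104, 0.02858629, 0.00826979]), 'opening': 0.9975496766422879} 190.1
scene [508.5972520852571, 508.5972520852571, 317.35930041916555, 245.5284803136327, array([ -86.31856725, 1044.47596186, 1147.42374413]), array([-2.32520131, -0.00609006, -2.55251216])]
top [454.3128213553854, 454.3128213553854, 320.160175860051, 239.4246925839049, array([ 353.12067773,   98.0636054 , 1276.54709673]), array([-2.98203934, -0.02762088, -1.5608524 ])]
wrist [399.7842430441918, 399.7842430441918, 321.84802474054527, 239.26288274822446, array([ 319.26366759, -541.32010834,  384.81163105]), array([ 2.89006366e+00,  9.87286379e-04, -1.14871362e+00])]
```

View pics/top0.png

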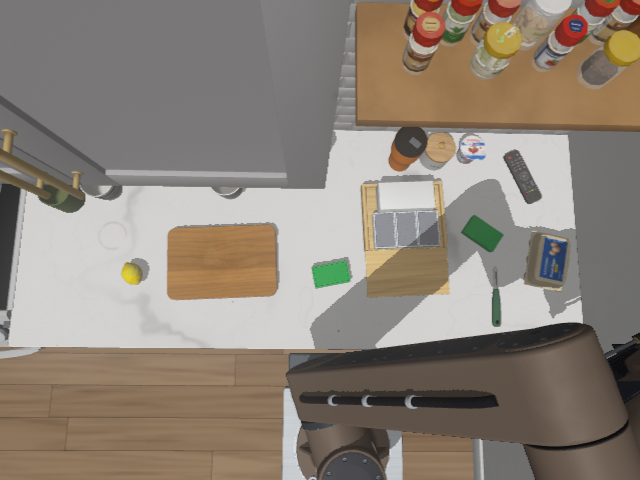

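View pics/scene0.png

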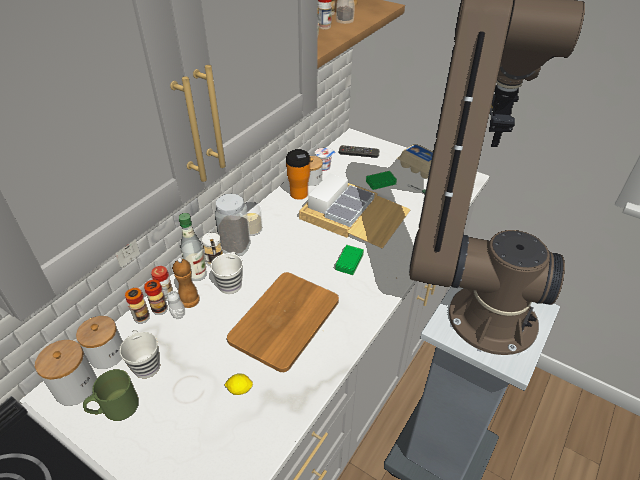

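Top view: the three grey-lidded tins lie side by side at about (386,229), (407,229) and (428,229), with the white carton behind them at (406,195) and the flap below them (y 248–297). The green boxes at (331,273) and (482,233) are decoys. The board is at (223,261). The middle tin at (407,229) fits the description, and I'll confirm it in a crop.

```bash
python3 - <<'E'
from h import *
import pickle
D=pickle.load(open("c0.pkl","rb"))
t=D["top"]; s=D["scene"]
a=cv2.resize(t["image"][165:310,345:465],None,fx=4,fy=4,interpolation=cv2.INTER_CUBIC)
b=cv2.resize(s["image"][165:260,290:420],None,fx=3,fy=3,interpolation=cv2.INTER_CUBIC)
im=np.zeros((600,800,3),np.uint8); im[:580,:480]=a; b=b[:, :320]; im[:b.shape[0],480:]=b
cv2.imwrite("pics/crop1.png",im[:,:,::-1])
for n,u,v,z in [("mid",407,229,53),("board",223,261,22),("flapfrontL",366,297,15),("flapfrontR",449,295,15)]:
    print(n,onz(t,u,v,z).round(1))
# board orientation
hsv=cv2.cvtColor(t["image"],cv2.COLOR_RGB2HSV); m=np.zeros((480,640),np.uint8); m[210:310,150:295]=255
m&=cv2.inRange(hsv,(5,90,60),(25,255,230)); k=max(cv2.findContours(m,0,2)[0],key=cv2.contourArea)
w=np.array([onz(t,*p[0],22)[:2] for p in k],np.float32); print(cv2.minAreaRect(w))
E
```

```text
mid [ 582.9 -172.7   53. ]
board [491.2 333.1  22. ]
flapfrontL [397.1 -63.2  15. ]
flapfrontR [ 405.2 -294.7   15. ]
((490.5118408203125, 337.146240234375), (198.3547821044922, 297.39324951171875), 2.9684667587280273)
```

View pics/crop1.png

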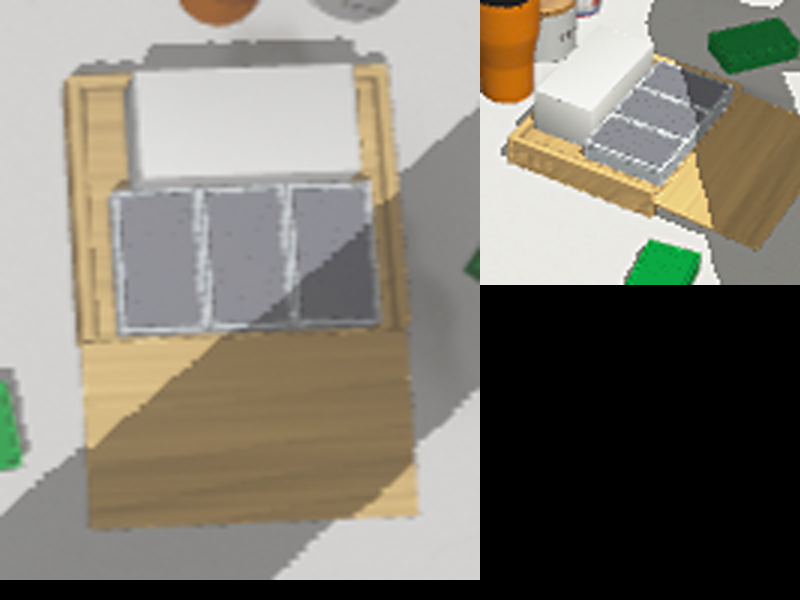

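The crop confirms it: the middle tin is at crop (247,257) in the left panel, with a grey lid and metal rim, between two alike neighbours and with the carton behind. Next I work out the move that puts the wrist camera over the stand.

```bash
cat >> h.py <<'E'
def T():
    s=monitor.state(); return s,np.array(s["eef_pos"]),R.from_euler('xyz',s["tcp_rot"]).as_matrix()
def shift(target,yaw_dir=None):
    s,p,M=T(); d=M.T@(np.array(target)-p)/10; o=d.round(3)
    a=None
    if yaw_dir is not None:
        y=np.array([*yaw_dir,0]); q=M.T@y; a=np.arctan2(q[2],q[1])
        a=(a+np.pi/2)%np.pi-np.pi/2
    print("p",p.round(1),"F",s["ft_force"].round(2),"open",round(s["opening"],3),"shift cm",o,"turn",a,"j6",s["joints"][5]); return o,a
E
python3 - <<'E'
from h import *
import pickle
D=pickle.load(open("c0.pkl","rb")); c=D["wrist"]
s,p,M=T(); print(M.round(3)); print("cam in tool", (M.T@(np.array(c["position"])-p)).round(1)); print("cam axes in tool\n",(M.T@rot(c)).round(3))
th=np.deg2rad(2); shift([510,-175,405],(-np.sin(th),np.cos(th)))
E
```

```text
[[-0.     0.409 -0.912]
 [ 0.001 -0.912 -0.409]
 [-1.    -0.001 -0.   ]]
cam in tool [ 19.5  -0.4 -69.6]
cam axes in tool
 [[ 0.    -0.249  0.969]
 [ 1.     0.    -0.   ]
 [-0.     0.969  0.249]]
p [ 255.9 -570.2  404.3] F [ 0.29 -0.3  -0.21] open 1.002 shift cm [ -0.045 -25.653 -39.363] turn 0.38688116751874935 j6 -0.10557845488027645
```

Call:
apply_moves(
  series=[
    [1,[0,-4,-6.5],0.1],
    [1,[0,-8,-12],0.2],
    [1,[0,-11.5,-17.5],0.3],
    [1,[0,-15,-23],0.387],
    [1,[0,-18.5,-28.5],0.387],
    [1,[0,-22,-34],0.387],
    [1,[0,-25.65,-39.36],0.387],
    [1,[0,-25.65,-39.36],0.387],
    [1,[0,-25.65,-39.36],0.387],
  ],
)

```text
t: 1.27
eef_pos: [510.7, -173.3, 404.5]
tcp_rot: [-0.647, 1.571, 2.533]
ft_force: [0.6, -0.6, -0.8]
opening: 0.113
```

```bash
python3 - <<'E'
from h import *
import pickle
c=cam("wrist"); save(c,"w1"); pickle.dump(c,open("w1.pkl","wb"))
s,p,M=T(); print(p.round(1),s["t"],s["ft_force"],M.round(3))
E
```

```text
[ 510.2 -174.4  404.5] 1.325 [ 0.02614179  0.23412386 -0.16261409] [[-0.     0.037 -0.999]
 [-0.    -0.999 -0.037]
 [-1.     0.     0.   ]]
```

View pics/w1.png

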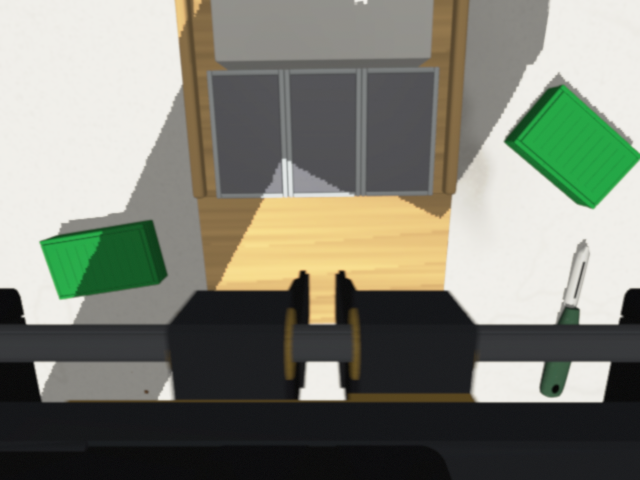

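Wrist view: the tins' lids are at about (248,133), (323,133) and (400,130), the middle lid spans columns 290–357 and rows 70–194, the hinge is at row 196, and the carton lies above row 65. The fingers are still closing.

```bash
python3 - <<'E'
from h import *
import pickle
c=pickle.load(open("w1.pkl","rb")); t=pickle.load(open("c0.pkl","rb"))["top"]
g=cv2.cvtColor(c["image"],cv2.COLOR_RGB2GRAY).astype(int)
for r in (85,110,140): print("row",r,g[r,200:245:1].tolist()[:15],"|278:",g[r,278:296].tolist(),"|352:",g[r,352:370].tolist(),"|428:",g[r,428:444].tolist())
for u in (320,):
    print("col",u,"60:",g[58:80,u].tolist(),"185:",g[185:202,u].tolist())
gt=cv2.cvtColor(t["image"],cv2.COLOR_RGB2GRAY).astype(int)
for v in (220,): print("top row",v,"370:",gt[v,370:445].tolist())
print("top col 406 from 205:",gt[205:255,406].tolist())
E
```

```text
row 85 [109, 108, 109, 108, 109, 109, 109, 113, 120, 127, 129, 120, 103, 86, 81] |278: [87, 107, 123, 129, 127, 116, 108, 116, 127, 129, 123, 105, 88, 83, 84, 85, 85, 84] |352: [84, 84, 82, 84, 101, 121, 128, 127, 117, 107, 114, 126, 129, 124, 110, 90, 81, 83] |428: [82, 82, 82, 82, 84, 98, 117, 128, 128, 124, 116, 112, 110, 110, 110, 111]
row 110 [99, 108, 110, 110, 111, 111, 111, 111, 112, 113, 121, 128, 128, 120, 100] |278: [80, 88, 108, 125, 129, 127, 116, 109, 117, 127, 129, 122, 102, 86, 82, 83, 83, 83] |352: [83, 83, 81, 85, 106, 123, 128, 126, 115, 107, 117, 128, 128, 122, 105, 87, 81, 83] |428: [81, 80, 80, 85, 103, 121, 128, 126, 121, 115, 113, 113, 113, 113, 113, 113]
row 140 [74, 77, 91, 105, 112, 114, 113, 113, 113, 113, 113, 114, 120, 127, 128] |278: [82, 80, 85, 105, 121, 128, 126, 116, 108, 118, 126, 128, 121, 102, 85, 81, 82, 82] |352: [82, 82, 81, 89, 109, 124, 128, 124, 112, 110, 120, 127, 126, 117, 97, 82, 81, 82] |428: [81, 82, 93, 112, 125, 127, 124, 117, 114, 113, 112, 113, 113, 113, 113, 110]
col 320 60: [136, 123, 105, 98, 96, 96, 97, 96, 97, 98, 106, 120, 126, 125, 118, 104, 87, 83, 84, 85, 84, 85] 185: [150, 150, 150, 149, 149, 147, 142, 156, 201, 223, 226, 220, 205, 203, 206, 207, 208]
top row 220 370: [185, 177, 144, 161, 187, 131, 147, 147, 147, 147, 146, 146, 147, 146, 147, 146, 146, 146, 146, 141, 136, 145, 147, 176, 189, 163, 192, 153, 145, 145, 144, 145, 145, 144, 144, 145, 144, 144, 144, 144, 144, 144, 144, 144, 151, 182, 202, 184, 168, 144, 144, 144, 144, 144, 143, 143, 143, 144, 144, 143, 144, 143, 143, 143, 143, 143, 151, 158, 123, 118, 112, 98, 105, 118, 116]
top col 406 from 205: [221, 221, 221, 205, 171, 163, 157, 167, 144, 144, 144, 145, 144, 144, 144, 144, 144, 144, 144, 144, 144, 144, 144, 144, 140, 145, 144, 145, 145, 145, 145, 144, 145, 145, 144, 145, 145, 144, 144, 143, 135, 181, 96, 117, 122, 118, 119, 119, 119, 120]
```

```bash
python3 - <<'E'
from h import *
import pickle
c=pickle.load(open("w1.pkl","rb")); t=pickle.load(open("c0.pkl","rb"))["top"]
for z in (48,52,56):
    L=[onz(c,u,r,z)[:2] for u,r in((284,85),(286,140))]; Rr=[onz(c,u,r,z)[:2] for u,r in((361.1,85),(360.4,140))]
    w=[L[i][1]-Rr[i][1] for i in(0,1)]
    f=onz(c,323,195.3,z); b=onz(c,323,68,z)
    print(z,"width",np.round(w,1),"len",(f-b).round(1),"seam dirs",((L[0]-L[1])/np.linalg.norm(L[0]-L[1])).round(3),((Rr[0]-Rr[1])/np.linalg.norm(Rr[0]-Rr[1])).round(3),"centre",((f+b)/2).round(1))
    # outer edges: left tin left edge / right tin right edge at row 110
    print("  hinge",onz(c,323,198,27).round(1))
# two-view seam points: front & rear midpoints (top pixels)
print(two(c,(322.8,131.6),t,(405.9,227)))
print(two(c,(323,195.3),t,(407,246)),two(c,(323,68),t,(405,208.2)))
# flap front edge
E
```

```text
48 width [61.  60.8] len [-100.2   -3.9    0. ] seam dirs [0.999 0.053] [0.999 0.049] centre [ 582.  -171.2   48. ]
  hinge [ 526.5 -173.4   27. ]
52 width [60.3 60.1] len [-99.   -3.9   0. ] seam dirs [0.999 0.053] [0.999 0.049] centre [ 582.  -171.2   52. ]
  hinge [ 526.5 -173.4   27. ]
56 width [59.6 59.4] len [-97.8  -3.8   0. ] seam dirs [0.999 0.053] [0.999 0.049] centre [ 582.  -171.2   56. ]
  hinge [ 526.5 -173.4   27. ]
(array([ 585.48073375, -169.56299021,   60.13887861]), np.float64(4.261811414327837))
(array([ 534.14077222, -171.92307515,   57.40967591]), np.float64(2.8402638590212748)) (array([ 634.40072525, -167.60370399,   63.30868967]), np.float64(9.774386007536847))
```

```bash
python3 - <<'E'
from h import *
shift([582,-171.2,250],(-0.051,0.9987))
E
```

```text
p [ 510.2 -174.4  404.5] F [ 0.03  0.23 -0.16] open 0.069 shift cm [15.449 -0.059 -7.194] turn -0.014219311025557069 j6 1.082186732484144
```

Call:
apply_moves(
  series=[
    [1,[3,0,-4],-0.014],
    [1,[8,-0.06,-7.19],-0.014],
    [1,[13,-0.06,-7.19],-0.014],
    [1,[15.4,-0.06,-7.19],-0.014],
    [1,[15.4,-0.06,-7.19],-0.014],
    [1,[15.4,-0.06,-7.19],-0.014],
  ],
)

```text
t: 2.08
eef_pos: [581.8, -172.9, 251.9]
tcp_rot: [2.602, 1.569, -0.492]
ft_force: [-0.7, -0.9, 0.3]
opening: 0.006
```

```bash
python3 - <<'E'
from h import *
shift([582,-171.2,243])
c=cam("wrist"); save(c,"w2")
E
```

```text
p [ 581.8 -172.9  251.9] F [-0.7  -0.94  0.34] open 0.006 shift cm [ 0.887 -0.17  -0.027] turn None j6 1.1255067593714556
```

View pics/w2.png

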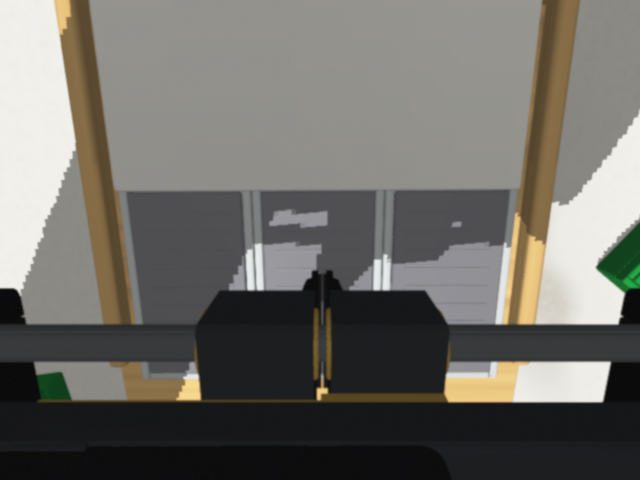

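Fingers closed and over the middle lid (tip column 323, lid 254–382). Descending in small steps.

Call:
apply_moves(
  series=[
    [1,[0.3,-0.15,0],0],
    [1,[0.5,-0.15,0],0],
    [1,[0.5,-0.15,0],0],
    [1,[0.5,-0.15,0],0],
  ],
)

```text
t: 2.62
eef_pos: [581.8, -170.5, 245.8]
tcp_rot: [2.175, 1.571, -0.918]
ft_force: [0.2, 0.3, -0.6]
opening: 0.005
```

Call:
apply_moves(
  series=[
    [1,[0.1,0,0],0],
    [1,[0.1,0,0],0],
  ],
)

```text
t: 2.88
eef_pos: [581.7, -170.5, 244.6]
tcp_rot: [0.087, 1.571, -3.006]
ft_force: [-0.4, 0.8, 0.2]
opening: 0.003
```

Call:
apply_moves(
  series=[
    [1,[0.06,0,0],0],
    [1,[0.06,0,0],0],
  ],
)

```text
t: 3.12
eef_pos: [581.7, -170.5, 244.1]
tcp_rot: [0.234, 1.571, -2.859]
ft_force: [0.1, 0.7, 0.7]
opening: 0.007
```

Call:
apply_moves(
  series=[
    [1,[0.05,0,0],0],
    [1,[0.05,0,0],0],
  ],
)

```text
t: 3.38
eef_pos: [581.7, -170.5, 243.6]
tcp_rot: [1.218, 1.571, -1.875]
ft_force: [-0.1, 0.9, -0.3]
opening: 0.005
```

Call:
apply_moves(
  series=[
    [1,[0.04,0,0],0],
    [1,[0.04,0,0],0],
  ],
)

```text
t: 3.62
eef_pos: [581.8, -170.5, 243.3]
tcp_rot: [2.09, 1.571, -1.003]
ft_force: [0.7, -0.1, 0.5]
opening: 0.003
```

Call:
apply_moves(
  series=[
    [1,[0.04,0,0],0],
    [1,[0.04,0,0],0],
  ],
)

```text
t: 3.88
eef_pos: [581.8, -170.5, 243.0]
tcp_rot: [2.402, 1.571, -0.691]
ft_force: [-0.3, 0.5, 3.4]
opening: 0.008
```

Call:
apply_moves(
  series=[
    [1,[0.03,0,0],0],
    [1,[0.03,0,0],0],
  ],
)

```text
t: 4.12
eef_pos: [581.8, -170.5, 242.7]
tcp_rot: [2.47, 1.571, -0.622]
ft_force: [-1.2, 0.4, 4.5]
opening: 0.005
```

Call:
apply_moves(
  series=[
    [1,[0.03,0,0],0],
    [1,[0.03,0,0],0],
  ],
)

```text
t: 4.38
eef_pos: [581.8, -170.5, 242.4]
tcp_rot: [2.402, 1.571, -0.69]
ft_force: [-1.3, 1.2, 5.4]
opening: 0.006
```

Call:
apply_moves(
  series=[
    [1,[0,0,0.1],0],
    [1,[0,0,0.25],0],
    [1,[0,0,0.45],0],
    [1,[0,0,0.7],0],
    [1,[0,0,0.95],0],
    [1,[0,0,1.2],0],
  ],
)

```text
t: 5.12
eef_pos: [569.9, -171.1, 242.5]
tcp_rot: [2.662, 1.57, -0.43]
ft_force: [3.1, 0.6, 5.2]
opening: 0.006
```

```bash
python3 - <<'E'
from h import *
print(monitor.state()["ft_force"])
c=cam("wrist"); save(c,"w3")
E
```

```text
[3.05475359 0.55118022 5.15889034]
```

View pics/w3.png

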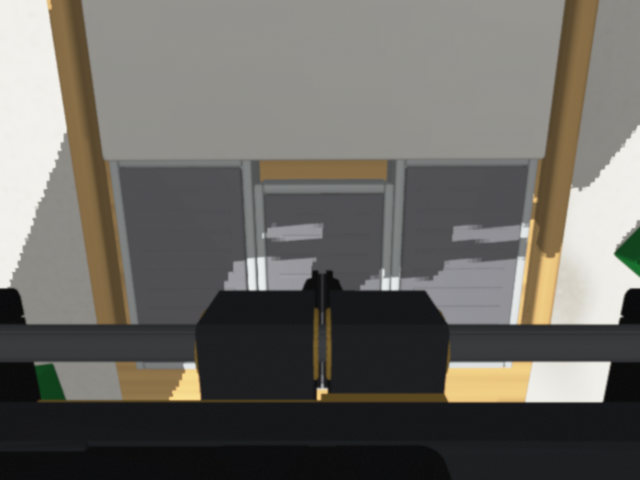

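The middle tin is coming out: there is a gap at rows 160–180 behind it, and the neighbours still touch the carton. Continuing.

Call:
apply_moves(
  series=[
    [1,[0,0,0.2],0],
    [1,[0,0,0.5],0],
    [1,[0,0,0.8],0],
    [1,[0,0,1.1],0],
    [1,[0,0,1.4],0],
    [1,[0,0,1.7],0],
    [1,[0,0,2.0],0],
  ],
)

```text
t: 6.05
eef_pos: [549.8, -172.1, 242.5]
tcp_rot: [2.646, 1.57, -0.447]
ft_force: [2.1, -0.3, 5.0]
opening: 0.006
```

Call:
apply_moves(
  series=[
    [1,[0,0,0.2],0],
    [1,[0,0,0.5],0],
    [1,[0,0,0.8],0],
    [1,[0,0,1.1],0],
    [1,[0,0,1.4],0],
  ],
)

```text
t: 6.68
eef_pos: [535.9, -172.8, 242.4]
tcp_rot: [2.657, 1.57, -0.436]
ft_force: [1.8, -0.0, 5.7]
opening: 0.002
```

Call:
apply_moves(
  series=[
    [1,[0,0,0.2],0],
    [1,[0,0,0.4],0],
    [1,[0,0,0.5],0],
  ],
)

```text
t: 7.05
eef_pos: [530.9, -173.1, 242.6]
tcp_rot: [2.668, 1.569, -0.425]
ft_force: [2.9, -0.9, 6.1]
opening: 0.005
```

Call:
apply_moves(
  series=[
    [1,[0,0,0.2],0],
    [1,[0,0,0.4],0],
  ],
)

```text
t: 7.3
eef_pos: [527.0, -173.3, 242.6]
tcp_rot: [2.646, 1.569, -0.447]
ft_force: [3.3, -1.1, 6.2]
opening: 0.005
```

Call:
apply_moves(
  series=[
    [1,[0,0,0.15],0],
    [1,[0,0,0.3],0],
  ],
)

```text
t: 7.55
eef_pos: [524.0, -173.4, 242.5]
tcp_rot: [2.636, 1.569, -0.457]
ft_force: [3.4, -0.5, 4.8]
opening: -0.0
```

Call:
apply_moves(
  series=[
    [1,[0,0,0.15],0],
    [1,[0,0,0.3],0],
  ],
)

```text
t: 7.8
eef_pos: [520.9, -173.5, 242.4]
tcp_rot: [2.626, 1.57, -0.467]
ft_force: [1.7, 0.1, 5.0]
opening: 0.002
```

Call:
apply_moves(
  series=[
    [1,[0,0,0.1],0],
    [1,[0,0,0.2],0],
  ],
)

```text
t: 8.05
eef_pos: [518.9, -173.6, 242.4]
tcp_rot: [2.59, 1.57, -0.503]
ft_force: [2.8, 0.4, 4.0]
opening: 0.002
```

Call:
apply_moves(
  series=[
    [1,[0.01,0,0.15],0],
    [1,[0.02,0,0.3],0],
  ],
)

```text
t: 8.3
eef_pos: [515.8, -173.7, 242.1]
tcp_rot: [2.531, 1.57, -0.562]
ft_force: [2.8, 0.6, 6.2]
opening: 0.006
```

Call:
apply_moves(
  series=[
    [1,[0.01,0,0.15],0],
    [1,[0.02,0,0.3],0],
  ],
)

```text
t: 8.55
eef_pos: [512.8, -173.9, 241.9]
tcp_rot: [2.596, 1.57, -0.497]
ft_force: [2.6, 0.0, 4.4]
opening: 0.004
```

Call:
apply_moves(
  series=[
    [1,[0.012,0,0.2],0],
    [1,[0.025,0,0.4],0],
  ],
)

```text
t: 8.8
eef_pos: [508.8, -174.1, 241.7]
tcp_rot: [2.519, 1.57, -0.574]
ft_force: [2.2, -0.6, 5.2]
opening: 0.002
```

Call:
apply_moves(
  series=[
    [1,[0.015,0,0.15],0],
    [1,[0.03,0,0.3],0],
  ],
)

```text
t: 9.05
eef_pos: [505.8, -174.2, 241.4]
tcp_rot: [2.587, 1.57, -0.506]
ft_force: [2.6, -0.5, 5.3]
opening: 0.006
```

Call:
apply_moves(
  series=[
    [1,[0.013,0,0.2],0],
    [1,[0.026,0,0.4],0],
  ],
)

```text
t: 9.3
eef_pos: [501.9, -174.4, 241.2]
tcp_rot: [2.574, 1.57, -0.519]
ft_force: [2.5, 0.4, 5.4]
opening: 0.001
```

Call:
apply_moves(
  series=[
    [1,[0.013,0,0.2],0],
    [1,[0.026,0,0.4],0],
  ],
)

```text
t: 9.55
eef_pos: [497.8, -174.6, 240.9]
tcp_rot: [2.615, 1.57, -0.478]
ft_force: [3.0, 0.2, 5.8]
opening: 0.008
```

Call:
apply_moves(
  series=[
    [1,[0.013,0,0.2],0],
    [1,[0.026,0,0.4],0],
  ],
)

```text
t: 9.8
eef_pos: [493.8, -174.8, 240.6]
tcp_rot: [2.559, 1.57, -0.534]
ft_force: [3.2, 0.6, 6.5]
opening: 0.007
```

Call:
apply_moves(
  series=[
    [1,[0.006,0,0.2],0],
    [1,[0.014,0,0.4],0],
  ],
)

```text
t: 10.05
eef_pos: [489.8, -175.0, 240.5]
tcp_rot: [2.537, 1.57, -0.555]
ft_force: [2.2, 0.6, 5.3]
opening: 0.006
```

Call:
apply_moves(
  series=[
    [1,[0.008,0,0.2],0],
    [1,[0.016,0,0.4],0],
  ],
)

```text
t: 10.3
eef_pos: [485.8, -175.2, 240.3]
tcp_rot: [2.514, 1.57, -0.578]
ft_force: [1.9, -0.4, 5.4]
opening: 0.006
```

Call:
apply_moves(
  series=[
    [1,[0.01,0,0.2],0],
    [1,[0.02,0,0.4],0],
  ],
)

```text
t: 10.55
eef_pos: [481.8, -175.4, 240.0]
tcp_rot: [2.429, 1.57, -0.664]
ft_force: [2.2, 0.1, 5.3]
opening: 0.003
```

Call:
apply_moves(
  series=[
    [1,[0.01,0,0.2],0],
    [1,[0.02,0,0.4],0],
  ],
)

```text
t: 10.8
eef_pos: [477.8, -175.5, 239.8]
tcp_rot: [2.255, 1.571, -0.838]
ft_force: [3.1, 1.3, 4.6]
opening: 0.009
```

Call:
apply_moves(
  series=[
    [1,[0.01,0,0.2],0],
    [1,[0.02,0,0.4],0],
  ],
)

```text
t: 11.05
eef_pos: [473.7, -175.8, 239.6]
tcp_rot: [1.635, 1.571, -1.458]
ft_force: [1.8, 0.1, 4.3]
opening: 0.002
```

Call:
apply_moves(
  series=[
    [1,[0.01,0,0.2],0],
    [1,[0.02,0,0.4],0],
    [1,[0.02,0,0.4],0],
  ],
)

```text
t: 11.42
eef_pos: [469.7, -175.9, 239.4]
tcp_rot: [-0.257, 1.57, 2.933]
ft_force: [1.3, -0.6, 4.3]
opening: 0.006
```

```bash
python3 - <<'E'
from h import *
import pickle
c=cam("wrist"); save(c,"w4"); pickle.dump(c,open("w4.pkl","wb")); print(T()[1])
E
```

```text
[ 469.6912018  -175.90904331  239.3410752 ]
```

View pics/w4.png

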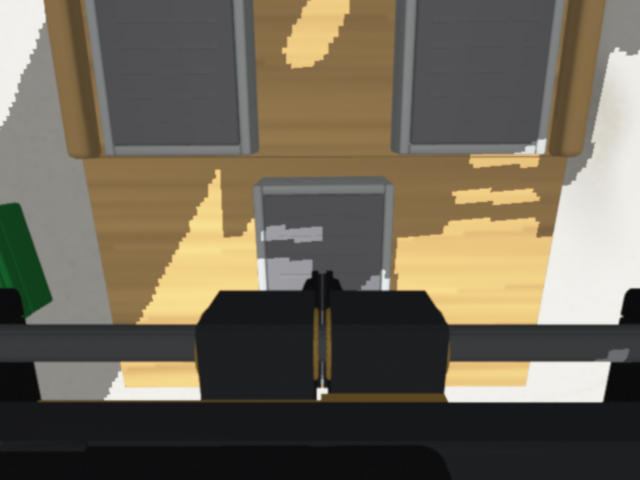

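The tin is wholly in front: its rear edge is at rows 178–190, and the neighbours' fronts are at row 150, undisturbed. Lifting straight off and opening.

Call:
apply_moves(
  series=[
    [1,[-0.15,0,0],0],
    [1,[-0.5,0,0],0],
    [1,[-2,0,0],0],
    [0.2,[-5,0,0],0],
    [-1,[-8,0,0],0],
    [-1,[-8,0,0],0],
    [-1,[-8,0,0],0],
    [-1,[-8,0,0],0],
    [-1,[-8,0,0],0],
    [-1,[-8,0,0],0],
    [-1,[-8,0,0],0],
  ],
)

```text
t: 12.85
eef_pos: [469.9, -175.9, 319.2]
tcp_rot: [-0.278, 1.57, 2.912]
ft_force: [0.3, -0.8, -0.0]
opening: 0.788
```

```bash
python3 - <<'E'
from h import *
import pickle
c=cam("wrist"); save(c,"w5"); pickle.dump(c,open("w5.pkl","wb")); s,p,M=T(); print(p,s["ft_force"],s["opening"],M.round(3)); print(proj(c,[469.7,-175.9,50]),proj(c,[519.7,-173.4,51]))
E
```

```text
[ 469.90745594 -175.90620734  319.30591672] [-0.13435461 -0.65927944  0.43235879] 0.8281542646991533 [[-0.     0.049 -0.999]
 [ 0.    -0.999 -0.049]
 [-1.    -0.     0.   ]]
(np.float64(322.2812543629207), np.float64(247.34873811887147)) (np.float64(322.2332825577843), np.float64(169.34615963765188))
```

View pics/w5.png

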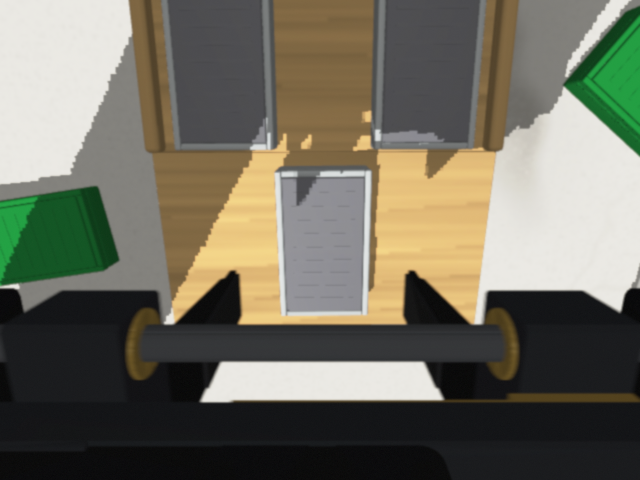

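The tin sits straight where predicted (rear edge at row 169, columns 276–371, centre column 323; front edge at row 314), so no slip. Descending to grasp it.

Call:
apply_moves(
  series=[
    [-1,[3,0,0],0],
    [-1,[6,0,0],0],
    [-1,[8.5,0,0],0],
    [-1,[9.8,0,0],0],
    [-1,[10.25,0,0],0],
    [-1,[10.25,0,0],0],
    [-1,[10.25,0,0],0],
  ],
)

```text
t: 13.78
eef_pos: [470.0, -176.0, 217.6]
tcp_rot: [2.564, 1.57, -0.529]
ft_force: [0.2, -0.3, -0.2]
opening: 0.998
```

Call:
apply_moves(
  series=[
    [1,[0,0,0],0],
    [1,[0,0,0],0],
    [1,[0,0,0],0],
    [1,[0,0,0],0],
    [1,[0,0,0],0],
    [1,[0,0,0],0],
    [1,[0,0,0],0],
  ],
)

```text
t: 14.65
eef_pos: [469.9, -175.9, 216.9]
tcp_rot: [2.143, 1.571, -0.949]
ft_force: [-0.2, -0.8, 0.8]
opening: 0.626
```

Call:
apply_moves(
  series=[
    [1,[-0.5,0,0],0],
    [1,[-1.5,0,0],0],
    [1,[-4,0,0],0],
    [1,[-8,0,0],0],
    [1,[-12,0,0],0],
    [1,[-14,0,0],0],
    [1,[-14,0,0],0],
    [1,[-14,0,0],0],
  ],
)

```text
t: 15.65
eef_pos: [469.6, -175.8, 356.3]
tcp_rot: [-0.461, 1.57, 2.729]
ft_force: [-0.8, 0.0, -1.5]
opening: 0.632
```

```bash
python3 - <<'E'
from h import *
import pickle
c=cam("wrist"); save(c,"w6"); sc=cam("scene"); pickle.dump((c,sc),open("w6.pkl","wb")); 
im=cv2.cvtColor(sc["image"],cv2.COLOR_RGB2HSV); m=np.zeros((480,640),np.uint8); m[262:380,215:345]=255
m&=cv2.inRange(im,(5,90,60),(25,255,230)); k=max(cv2.findContours(m,0,2)[0],key=cv2.contourArea)
w=np.array([onz(sc,*p[0],22)[:2] for p in k],np.float32); print(cv2.minAreaRect(w))
t=pickle.load(open("c0.pkl","rb"))["top"]
def ctr(c,m):
    k=max(cv2.findContours(m,0,2)[0],key=cv2.contourArea); mm=cv2.moments(k); return mm['m10']/mm['m00'],mm['m01']/mm['m00']
it=cv2.cvtColor(t["image"],cv2.COLOR_RGB2HSV); mt=np.zeros((480,640),np.uint8); mt[210:310,150:295]=255; mt&=cv2.inRange(it,(5,90,60),(25,255,230))
print(two(t,ctr(t,mt),sc,ctr(sc,m)))
shift([490,336,380],(-0.052,0.9986))
# compose
a=sc["image"][150:310,215:430]
cv2.imwrite("pics/comb.png",np.vstack([cv2.resize(c["image"],(640,480)) [:340],cv2.resize(a,(640,240))[:, :]])[:, :, ::-1])
E
```

```text
((486.2502746582031, 342.0917053222656), (204.27493286132812, 307.1290588378906), 3.062560558319092)
(array([492.04317638, 342.28559614,   0.77879722]), np.float64(1.8130410830412482))
p [ 469.8 -175.9  355.9] F [ 0.71 -0.11 -1.69] open 0.634 shift cm [ -2.369 -51.031  -4.513] turn -0.003258301552188314 j6 1.032059699570113
```

View pics/comb.png

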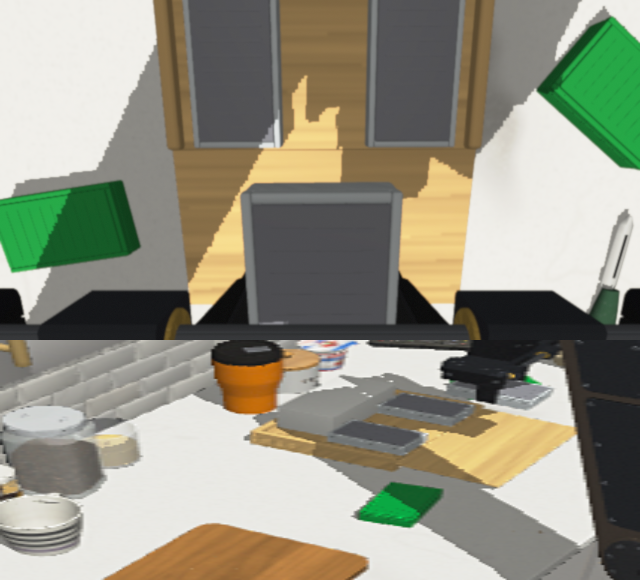

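Upper half: the tin (245–400, rows 185–325) is held level between the fingers. Lower half: the neighbours and carton are still in place. Carrying it over to the board, low enough to stay under the cabinet.

Call:
apply_moves(
  series=[
    [1,[0.3,-1,-0.1],0],
    [1,[0.8,-3.5,-0.3],0],
    [1,[1.5,-7,-0.6],0],
    [1,[2,-11.5,-1],0],
    [1,[2.5,-16.5,-1.5],0],
    [1,[2.5,-21.5,-1.9],0],
    [1,[2.5,-26.5,-2.3],0],
    [1,[2.5,-31.5,-2.8],0],
    [1,[2.5,-36.5,-3.2],0],
    [1,[2.5,-41.5,-3.7],0],
    [1,[2.5,-46,-4.1],0],
    [1,[2.5,-49,-4.3],0],
    [1,[2.5,-50.7,-4.5],0],
    [1,[2.5,-51.1,-4.5],0],
    [1,[2.5,-51.1,-4.5],0],
    [1,[2.5,-51.1,-4.5],0],
  ],
)

```text
t: 17.75
eef_pos: [490.1, 335.8, 331.9]
tcp_rot: [1.15, 1.57, -1.944]
ft_force: [0.4, -0.4, -1.7]
opening: 0.631
```

```bash
python3 - <<'E'
from h import *
import pickle
c=cam("wrist"); save(c,"w7"); pickle.dump(c,open("w7.pkl","wb"))
for p in ([490.5,337.1,22],[590.5,342,22],[590.5,192,22]): print(proj(c,p))
shift([490,337,230],(-0.052,0.9986)); print(T()[0]["joints"].round(2))
E
```

```text
(np.float64(320.3954024708743), np.float64(231.84263449597336))
(np.float64(320.12924168975036), np.float64(89.45684524601646))
(np.float64(537.6190255915769), np.float64(100.5734558216447))
p [490.1 335.8 332. ] F [ 0.27 -0.11 -2.11] open 0.629 shift cm [ 1.0195e+01 -1.1800e-01  3.0000e-03] turn -0.004262567036565912 j6 2.0128021625706545
[ 0.49  0.53  1.72 -0.    0.9   2.01]
```

View pics/w7.png

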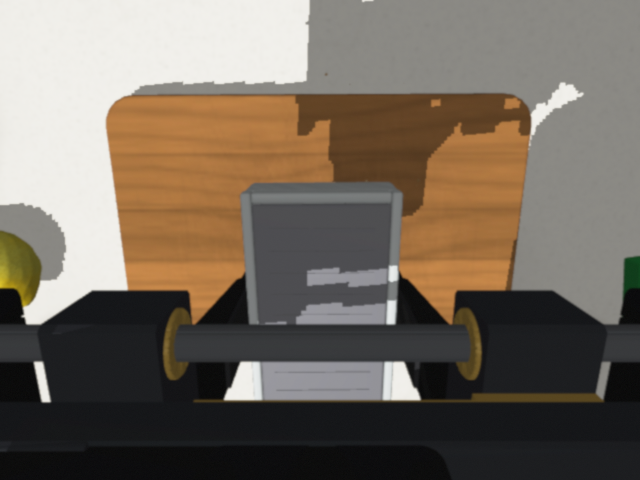

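The board shows rear edge at row 95, columns 107–531, centre column 319 (predicted 320). The row suggests its centre is about 3 mm nearer, so I aim at x ≈ 488. Lowering.

Call:
apply_moves(
  series=[
    [1,[2.5,0,0],0],
    [1,[6,-0.1,0.1],0],
    [1,[8.5,-0.1,0.2],0],
    [1,[10.2,-0.1,0.2],0],
    [1,[10.8,-0.1,0.2],0],
    [1,[10.9,-0.1,0.2],0],
    [1,[10.9,-0.1,0.2],0],
    [1,[10.9,-0.1,0.2],0],
  ],
)

```text
t: 18.8
eef_pos: [487.9, 337.6, 223.5]
tcp_rot: [-2.78, 1.57, 0.411]
ft_force: [-0.7, -0.9, -2.6]
opening: 0.631
```

Call:
apply_moves(
  series=[
    [1,[0.1,0,0],0],
    [1,[0.2,0,0],0],
    [1,[0.2,0,0],0],
  ],
)

```text
t: 19.18
eef_pos: [487.9, 337.6, 220.8]
tcp_rot: [1.008, 1.571, -2.085]
ft_force: [0.3, -0.0, -2.3]
opening: 0.628
```

Call:
apply_moves(
  series=[
    [1,[0.1,0,0],0],
    [1,[0.1,0,0],0],
  ],
)

```text
t: 19.42
eef_pos: [487.9, 337.6, 219.8]
tcp_rot: [0.913, 1.571, -2.18]
ft_force: [0.9, -0.6, -2.3]
opening: 0.63
```

Call:
apply_moves(
  series=[
    [1,[0.1,0,0],0],
    [1,[0.1,0,0],0],
  ],
)

```text
t: 19.68
eef_pos: [487.8, 337.6, 218.8]
tcp_rot: [0.922, 1.571, -2.171]
ft_force: [0.5, -0.3, -2.4]
opening: 0.628
```

Call:
apply_moves(
  series=[
    [1,[0.06,0,0],0],
    [1,[0.06,0,0],0],
  ],
)

```text
t: 19.92
eef_pos: [487.9, 337.5, 218.2]
tcp_rot: [1.645, 1.571, -1.448]
ft_force: [0.0, 0.8, -1.8]
opening: 0.625
```

Call:
apply_moves(
  series=[
    [1,[0.05,0,0],0],
    [1,[0.05,0,0],0],
  ],
)

```text
t: 20.18
eef_pos: [487.9, 337.6, 218.0]
tcp_rot: [-3.126, 1.571, 0.065]
ft_force: [-0.2, -1.3, 2.5]
opening: 0.624
```

Edge contact begins. Pressing on in small steps so the tin levels in the pads.

Call:
apply_moves(
  series=[
    [1,[0.05,0,0],0],
    [1,[0.05,0,0],0],
  ],
)

```text
t: 20.42
eef_pos: [488.0, 337.5, 217.6]
tcp_rot: [3.093, 1.57, 0.001]
ft_force: [-0.4, -1.0, 4.5]
opening: 0.629
```

Call:
apply_moves(
  series=[
    [1,[0.05,0,0],0],
    [1,[0.05,0,0],0],
  ],
)

```text
t: 20.68
eef_pos: [488.1, 337.5, 217.2]
tcp_rot: [-3.086, 1.57, 0.105]
ft_force: [2.0, -2.3, 5.2]
opening: 0.625
```

Call:
apply_moves(
  series=[
    [1,[0.05,0,0],0],
    [1,[0.05,0,0],0],
  ],
)

```text
t: 20.92
eef_pos: [488.2, 337.5, 216.7]
tcp_rot: [-3.046, 1.57, 0.144]
ft_force: [1.4, -1.7, 4.9]
opening: 0.629
```

Call:
apply_moves(
  series=[
    [1,[0.05,0,0],0],
    [1,[0.05,0,0],0],
  ],
)

```text
t: 21.18
eef_pos: [488.3, 337.5, 216.3]
tcp_rot: [-3.03, 1.569, 0.16]
ft_force: [1.8, -2.1, 6.0]
opening: 0.631
```

Call:
apply_moves(
  series=[
    [1,[0.05,0,0],0],
    [1,[0.05,0,0],0],
  ],
)

```text
t: 21.42
eef_pos: [488.4, 337.5, 215.8]
tcp_rot: [-2.971, 1.569, 0.22]
ft_force: [3.0, -2.0, 6.0]
opening: 0.627
```

Call:
apply_moves(
  series=[
    [1,[0.05,0,0],0],
    [1,[0.05,0,0],0],
  ],
)

```text
t: 21.68
eef_pos: [488.5, 337.5, 215.4]
tcp_rot: [-2.983, 1.569, 0.208]
ft_force: [3.9, -2.8, 5.7]
opening: 0.63
```

Call:
apply_moves(
  series=[
    [1,[0.05,0,0],0],
    [1,[0.05,0,0],0],
  ],
)

```text
t: 21.92
eef_pos: [488.5, 337.5, 214.9]
tcp_rot: [-2.957, 1.568, 0.233]
ft_force: [3.4, -3.2, 5.9]
opening: 0.631
```

Call:
apply_moves(
  series=[
    [1,[0.03,0,0],0],
    [1,[0.03,0,0],0],
  ],
)

```text
t: 22.18
eef_pos: [488.5, 337.5, 214.8]
tcp_rot: [-2.948, 1.568, 0.243]
ft_force: [2.6, -3.2, 8.0]
opening: 0.628
```

Force is rising at the expected level height, so the tin is flat. Letting go.

Call:
apply_moves(
  series=[
    [1,[-0.03,0,0],0],
    [-0.3,[-0.03,0,0],0],
    [-0.4,[-0.03,0,0],0],
    [-0.6,[-0.03,0,0],0],
    [-0.8,[-0.03,0,0],0],
    [-0.8,[-0.03,0,0],0],
    [-0.8,[-0.03,0,0],0],
    [-0.8,[-0.03,0,0],0],
  ],
)

```text
t: 23.18
eef_pos: [487.9, 337.6, 214.3]
tcp_rot: [2.05, 1.571, -1.043]
ft_force: [0.1, -0.4, -0.2]
opening: 0.904
```

Call:
apply_moves(
  series=[
    [-0.8,[-1,0,0],0],
    [-0.8,[-4,0,0],0],
    [-0.8,[-8,0,0],0],
    [-0.8,[-12,0,0],0],
    [-0.8,[-15,0,0],0],
    [-0.8,[-15,0,0],0],
    [-0.8,[-15,0,0],0],
  ],
)

```text
t: 24.05
eef_pos: [487.6, 337.4, 363.9]
tcp_rot: [0.558, 1.57, -2.535]
ft_force: [-0.1, -0.1, 0.2]
opening: 0.9
```

```bash
python3 - <<'E'
from h import *
import pickle
print(T()[0]["ft_force"],T()[1])
c=cam("wrist"); t=cam("top"); s=cam("scene"); pickle.dump((c,t,s),open("end.pkl","wb"))
a=c["image"][:400:,:][::1]; a=cv2.resize(a,(480,300)); b=cv2.resize(t["image"][165:315,340:470],(320,300*1)); d=cv2.resize(s["image"][150:400,200:440],(320,300)); e=cv2.resize(t["image"][200:320,110:310],(480,300))
cv2.imwrite("pics/end.png",np.vstack([np.hstack([a,b]),np.hstack([e,d])])[:,:,::-1])
E
```

```text
[-0.07549267 -0.12424492  0.17934224] [487.58755619 337.42121559 363.89664095]
```

View pics/end.png

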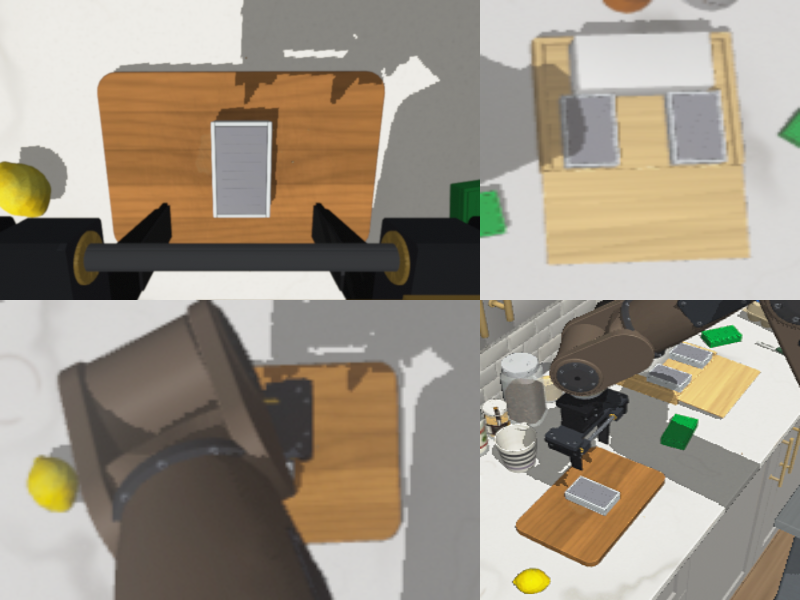

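The last pictures show the tin flat, lid up and mid-board, with the neighbours and carton in place. I'll run one numeric check against the board, then hand in.

```bash
python3 - <<'E'
from h import *
import pickle
c,t,s=pickle.load(open("end.pkl","rb")); k=640/480
print("tin",((onz(c,241*k,122*k,47)+onz(c,241*k,216.5*k,47))/2).round(1))
print("board rear",onz(c,241*k,71.5*k,22).round(1),"front",onz(c,241*k,242.5*k,22).round(1),"L/R",onz(c,104*k,150*k,22).round(1),onz(c,378.5*k,150*k,22).round(1))
t0=pickle.load(open("c0.pkl","rb"))["top"]["image"].astype(int)
g=lambda i:cv2.cvtColor(i.astype(np.uint8),cv2.COLOR_RGB2GRAY).astype(float)
for n,(r0,r1,x0,x1) in dict(carton=(180,212,372,442),left=(205,255,368,394),right=(205,255,418,445)).items():
    print(n,cv2.phaseCorrelate(cv2.Laplacian(g(t0[r0:r1,x0:x1]),cv2.CV_64F),cv2.Laplacian(g(t["image"][r0:r1,x0:x1]),cv2.CV_64F)))
job.job_done()
E
```

```text
tin [489.1 338.1  47. ]
board rear [587.2 342.9  22. ] front [397.7 333.6  22. ] L/R [499.6 487.1  22. ] [514.2 190.2  22. ]
carton ((0.21678780446082868, 0.11601958919821875), 0.7567889875253242)
left ((0.430783976291794, 0.5521328255952938), 0.36723016391122487)
right ((0.7894074002280593, 0.051289054359486386), 0.6788508789642733)
the job is handed in; nothing more can be done
```

The tin is on the chopping board, lid up and let go, and the job is handed in at about 24 s of the 64 s allowed.

**Slide:** I slid the middle tin 112 mm straight out and down the flap with closed fingertips. Every force reading on the lid was between 4 and 6.5 N. These were spot readings at the end of each step, so brief peaks between them were not seen. The wrist picture then showed its back end about 10 mm in front of the other two tins.

**Placing:** I gripped it across its width and carried it below the cabinet. On the board I pressed it down at no more than 8 N so it lay flat, then released it.

**Last checks:**
- **Position:** the tin's centre measured (489, 338) mm. The board's centre was about (492, 338) from the last wrist view and (490.5, 337) from the top camera, so it is within about 4 mm of the middle.
- **Robot:** it was clear of everything, with the force reading near zero.
- **Other tins and carton:** they look unmoved. Comparing before and after top views gave apparent shifts of 0.2 to 0.8 pixel (about 0.5 to 2 mm). The shadows had changed, so I take these as noise, but they cannot rule out a shift of a millimetre or two.

**Disagreements:**
- **Tin-top height:** two cameras together gave 57 to 63 mm, against 53 mm given and 53 mm found on contact.
- **Board height:** two cameras gave 1 mm instead of 22 mm, probably because the board's side faces got into the mask. I used the given 22 mm, and contact came at the height that predicts.

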